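# Find the rocking corner of the stencil plate and shim it

### The arm

A 6-joint arm with a two-finger parallel gripper is mounted at the origin on the work surface. World frame = base frame: x ahead of the robot, y to its left, z up, the work surface at z = 0. Lengths are in m, angles in rad, forces in N, time in s.
With the tool pointing down it reaches from about 0.3 to 0.875 m from the base axis. Payload 4.2 kg.
Tool frame: the origin (TCP) lies midway between the tips of the shut fingers; the grasp point (between the pads) lies 19 mm behind it; z points along the fingers, y is the line along which they close (so a half turn about z gives the same grasp; the last joint's range is limited). The gripper opens to 85 mm and grips with 20 to 120 N. Pads are 22 mm wide; open, the fingers measure 114 mm over their backs; the gripper's body (76 mm by 85 mm) begins 54 mm behind the grasp point. The pads swing forward as they close: fully open they stand 13 mm farther back than shut.
Start: joints at [1.148, 0.32, 1.565, -0, 1.257, -0.02], TCP at [0.225, 0.529, 0.231] pointing down, gripper open.
Joint ranges: [-3.11, 3.11], [-0.84, 2.01], [0.21, 2.61], [-1.34, 4.49], [0.05, 2.63], [-2.56, 2.56]. Speed limits (rad/s): [2.57, 2.57, 3.14, 3.14, 3.14, 3.14].

### API

Orientations are given as a rotation vector (axis times angle).
In Python, from bench import bot, kin, monitor, vision, close_job gives the robot as it stands. The module is installed in compiled form; this text tells all that it offers. Calls block until the motion is done:
- bot.goto(position, orientation): joint-space move of the TCP to a pose.
- bot.move_l(position, v=0.15, rotation=None, f_stop=None): straight line of the TCP; rotation=None keeps the orientation; v is the mean speed in m/s. With f_stop (N) it stops when the force on the tool has changed by that much, and returns True; else False.
- bot.goto_joints(angles): joint-space move.
- bot.grip(opening, force=None): finger opening in m; force is the grip in N (None keeps the last); returns when the fingers have stopped.
- bot.hold(seconds).
- kin.ik(position, orientation): joint angles nearest the present ones, or None.
- monitor.read_state(): the state.
- vision.camera(name): name is "scene" or "top"; returns (picture, depth): 400x640x3 uint8, red, green, blue; 400x640 float32, m along the optical axis (not along the pixel's ray), 0 where there is no reading.
- vision.camera_params(name): a dict with "fov_y" (degrees; the focal length in pixels is half the picture's height over the tangent of half this angle, whatever the lens; pixels are square), "cx", "cy" (the principal point, pixels), "xyz" and "orientation" of the camera in the world. Camera axes: x right, y up, looking along -z (the intrinsics and any distortion apply to the point x, -y, -z); pixel columns grow to the right and rows downward; lengths in m; the calibration is good to about 2 mm. A picture is of the moment at which its call begins. camera_params takes no time and is no camera call.
A pose or a line that the arm cannot do raises bot.IKError and nothing moves.
- close_job(): hands the job in; it is judged then, once.
The state is a dict: "time_s": time; "qpos": joint angles; "qvel": joint speeds; "effort": joint torques, N m; "eef_pos": TCP position; "tool_rot": TCP orientation; "wrist_force": force on the tool from outside, world axes, zero at the start; "wrist_torque": the same for the moment, N m; "opening": finger opening in m; "gripper_force": force on a finger pad.
Only numpy, scipy, OpenCV 4.12 (cv2) and the standard library are available. Lean on these libraries where they do the work, as an engineer would, in place of code of your own. Each camera call takes 0.05 s, during which the arm holds its last target. There are 200 camera calls.

### The job

The square stencil plate on the printing jig rocks at one corner. Press its corners one after another with a fingertip, lightly, to find the one that gives, let go, then press that corner's shim leaf (the raised strip beside it) down flat. Leave the other three leaves up and the plate lying level in its place, do not pick anything up, and leave the jars and tools on the table alone.

Things in the scene. Friction and masses are not known exactly. Their poses are not given: they have to be found in the camera images.
- jig: fixed plywood jig board, 190 mm (its x) x 310 mm (its y) x 20 mm high on the table, turned a little; origin at the centre of its underside, z up. Its own -x side is the near side, +y the left side. Low wooden stops (up to 36 mm above the table) stand at the middle of the plate's four edges
- plate: loose square aluminium stencil plate 180 x 180 x 6 mm, about 0.7 kg, with a wheel pattern; it lies level on a middle pedestal of 34 mm radius and on a hidden steel packer near each corner, its top 38 mm above the table. Three packers fit; one, under any of the corners, is 3 mm too thin, so that corner sinks 3 to 4 mm when pressed with some 4 N and comes back when let go; the other corners do not give. Origin at the centre of its underside, z up
- corner_near_left (a point): point on the plate's top, 18 mm in from both edges at its near left corner: the place to press that corner
- corner_near_right (a point): point on the plate's top, 18 mm in from both edges at its near right corner: the place to press that corner
- corner_far_left (a point): point on the plate's top, 18 mm in from both edges at its far left corner: the place to press that corner
- corner_far_right (a point): point on the plate's top, 18 mm in from both edges at its far right corner: the place to press that corner
- leaf_near_left (a joint): shim leaf of the near left corner, a hinged steel strip 26 mm wide (jig x), 48 mm long (jig y), 3 mm thick, lying outside the plate's left edge. Hinge at its inner end, 100 mm from the jig's centre line and 23 mm above the table; the outer end stands up. 0 = raised as at the start, 0.35 rad = flat on the board, its top then 24.5 mm above the table; stiff (about 5 to 8 N at its pad), stays where it is left. Pressed flat it jacks up the packer of its own corner by 3 mm
- pad_near_left (a point): point on the top face of the near left shim leaf, 30 mm out from its hinge (48 mm strip), the place to press it; moves with the leaf, about 35 mm above the table when raised, 10 mm lower when flat
- leaf_near_right (a joint): shim leaf of the near right corner, a hinged steel strip 26 mm wide (jig x), 48 mm long (jig y), 3 mm thick, lying outside the plate's right edge. Hinge at its inner end, 100 mm from the jig's centre line and 23 mm above the table; the outer end stands up. 0 = raised as at the start, 0.35 rad = flat on the board, its top then 24.5 mm above the table; stiff (about 5 to 8 N at its pad), stays where it is left. Pressed flat it jacks up the packer of its own corner by 3 mm
- pad_near_right (a point): point on the top face of the near right shim leaf, 30 mm out from its hinge (48 mm strip), the place to press it; moves with the leaf, about 35 mm above the table when raised, 10 mm lower when flat
- leaf_far_left (a joint): shim leaf of the far left corner, a hinged steel strip 26 mm wide (jig x), 48 mm long (jig y), 3 mm thick, lying outside the plate's left edge. Hinge at its inner end, 100 mm from the jig's centre line and 23 mm above the table; the outer end stands up. 0 = raised as at the start, 0.35 rad = flat on the board, its top then 24.5 mm above the table; stiff (about 5 to 8 N at its pad), stays where it is left. Pressed flat it jacks up the packer of its own corner by 3 mm
- pad_far_left (a point): point on the top face of the far left shim leaf, 30 mm out from its hinge (48 mm strip), the place to press it; moves with the leaf, about 35 mm above the table when raised, 10 mm lower when flat
- leaf_far_right (a joint): shim leaf of the far right corner, a hinged steel strip 26 mm wide (jig x), 48 mm long (jig y), 3 mm thick, lying outside the plate's right edge. Hinge at its inner end, 100 mm from the jig's centre line and 23 mm above the table; the outer end stands up. 0 = raised as at the start, 0.35 rad = flat on the board, its top then 24.5 mm above the table; stiff (about 5 to 8 N at its pad), stays where it is left. Pressed flat it jacks up the packer of its own corner by 3 mm
- pad_far_right (a point): point on the top face of the far right shim leaf, 30 mm out from its hinge (48 mm strip), the place to press it; moves with the leaf, about 35 mm above the table when raised, 10 mm lower when flat
- jar_on_jig: small amber glass jar with a white cap, 38 mm across, 42 mm tall, standing on the jig board between its two left leaves; leave it alone. Origin at its underside
- stamp: small wooden hand stamp, 34 mm square, 43 mm tall with its knob, standing on the jig board between its two right leaves; leave it alone. Origin at its underside
- jar_a: white paint jar, 42 mm across, 50 mm tall, beside the jig; leave it alone. Origin at its underside
- jar_b: amber paint jar, 42 mm across, 50 mm tall, beyond the jig; leave it alone. Origin at its underside
- brush: paint brush about 160 mm long, lying beside the jig; leave it alone
- block: cork block 50 x 35 x 30 mm, beyond the jig; leave it alone. Origin at its underside
- mug: white mug, 72 mm across, 85 mm tall; leave it alone. Origin at its underside

How it is judged:
On the way, in this order (a step that is already met when the one before it is completed fails the run):
1. a plate corner gives under the fingers: pressed at least 1.5 mm down (z of any of corner_near_left, corner_near_right, corner_far_left, corner_far_right in the frame of jig below 0.0365 m and contact force between the fingers and plate above 0.5 N), for 0.1 s.
2. the plate is let go and one shim leaf is pressed flat, the others still up (((value of joint leaf_near_left above 0.3 rad and value of joint each of leaf_near_right, leaf_far_left, leaf_far_right below 0.06 rad) or (value of joint leaf_near_right above 0.3 rad and value of joint each of leaf_near_left, leaf_far_left, leaf_far_right below 0.06 rad) or (value of joint leaf_far_left above 0.3 rad and value of joint each of leaf_near_left, leaf_near_right, leaf_far_right below 0.06 rad) or (value of joint leaf_far_right above 0.3 rad and value of joint each of leaf_near_left, leaf_near_right, leaf_far_left below 0.06 rad)) and contact force between the fingers and plate below 0.1 N), for 0.2 s.
At the end, for the whole second after the job is handed in: exactly one shim leaf is flat (above 0.30 rad) and the other three are up (below 0.06 rad); the plate lies at rest, level within 0.007 rad and within 8 mm of where it was: only with the rocking corner's leaf flat is it level, since any other leaf tips the plate (((value of joint leaf_near_left above 0.3 rad and value of joint each of leaf_near_right, leaf_far_left, leaf_far_right below 0.06 rad) or (value of joint leaf_near_right above 0.3 rad and value of joint each of leaf_near_left, leaf_far_left, leaf_far_right below 0.06 rad) or (value of joint leaf_far_left above 0.3 rad and value of joint each of leaf_near_left, leaf_near_right, leaf_far_right below 0.06 rad) or (value of joint leaf_far_right above 0.3 rad and value of joint each of leaf_near_left, leaf_near_right, leaf_far_left below 0.06 rad)) and angle between plate's own z axis and vertical below 0.007 rad and distance of plate from where it was at the start of the episode below 0.008 m and linear speed of plate below 0.01 m/s); the robot touches nothing.
It fails at once if the plate is lifted or carried: its centre rises more than 10 mm (z of plate in the frame of jig above 0.042 m).
It fails at once if the plate or a leaf is pressed with more than 40 N (contact force between the fingers and plate above 40 N or contact force between the fingers and leaf_near_left above 40 N or contact force between the fingers and leaf_near_right above 40 N or contact force between the fingers and leaf_far_left above 40 N or contact force between the fingers and leaf_far_right above 40 N).
It fails at once if two leaves are pressed (value of joint each of leaf_near_right, leaf_near_left above 0.1 rad or value of joint each of leaf_far_left, leaf_near_left above 0.1 rad or value of joint each of leaf_far_left, leaf_near_right above 0.1 rad or value of joint each of leaf_far_right, leaf_near_left above 0.1 rad or value of joint each of leaf_far_right, leaf_near_right above 0.1 rad or value of joint each of leaf_far_right, leaf_far_left above 0.1 rad).
It fails at once if a bystander is moved more than 25 mm or lifted (distance of any of jar_on_jig, stamp, jar_a, jar_b, brush, block, mug from where it was at the start of the episode above 0.025 m).
It also fails if it takes over 59 s, if anything falls off the work surface, if the arm or the gripper's body presses on something with over 40 N, if the wrist force passes 120 N, or if a joint passes its speed limit or range.

## Working session

There is one attempt and no reset: what is moved stays moved. The work goes in short steps, each a Python script; the robot and the scene stay as the last script left them, time stands still between calls to the robot, and variables do not carry over. Pictures are saved under pics/ and viewed, at most 10 in all, crops included, and the job is handed in when it is done.

```bash
mkdir -p pics; cat > h.py <<'E'
import numpy as np, cv2
from scipy.spatial.transform import Rotation as R
from bench import bot, kin, monitor, vision, close_job
def cloud(name):
    p,d=vision.camera(name); c=vision.camera_params(name)
    f=p.shape[0]/2/np.tan(np.radians(c["fov_y"])/2)
    v,u=np.mgrid[:p.shape[0],:p.shape[1]]
    P=np.stack([(u-c["cx"])/f*d,-(v-c["cy"])/f*d,-d],-1)
    o=np.array(c["orientation"]); M=R.from_rotvec(o).as_matrix() if o.size==3 else (o if o.shape==(3,3) else R.from_quat(o).as_matrix())
    return p,d,P@M.T+np.array(c["xyz"])
E
python3 - <<'E'
from h import *
for n in("top","scene"):
    p,d,W=cloud(n); print(vision.camera_params(n)); cv2.imwrite(f"pics/{n}0.png",p[:,:,::-1]); np.savez(f"{n}0.npz",p=p,d=d,W=W)
s=monitor.read_state(); print({k:np.round(v,3) for k,v in s.items()})
E
```

```text
{'fov_y': 45.65114369307079, 'cx': 315.37193440959726, 'cy': 202.74771945982812, 'xyz': array([0.48995237, 0.0727129 , 1.0482909 ]), 'orientation': array([ 0.06408503, -0.1131648 , -1.58164703])}
{'fov_y': 47.762556735438395, 'cx': 321.23796938398885, 'cy': 200.07379028137441, 'xyz': array([ 1.07685503, -0.69525864,  0.64605242]), 'orientation': array([0.96371765, 0.28311222, 0.51663808])}
{'time_s': np.float64(0.1), 'qpos': array([ 1.148,  0.32 ,  1.566, -0.   ,  1.257, -0.02 ]), 'qvel': array([-0.   , -0.003, -0.004, -0.001,  0.003,  0.001]), 'effort': array([-0.0000e+00, -4.1641e+01, -2.3470e+01,  0.0000e+00,  5.0000e-03,
       -0.0000e+00]), 'eef_pos': array([0.225, 0.529, 0.231]), 'tool_rot': array([-6.280e-01, -3.078e+00,  3.000e-03]), 'wrist_force': array([ 0.171, -0.774, -0.15 ]), 'wrist_torque': array([-0.033,  0.026,  0.   ]), 'gripper_force': np.float64(0.0), 'opening': np.float64(0.085)}
```

View pics/top0.png

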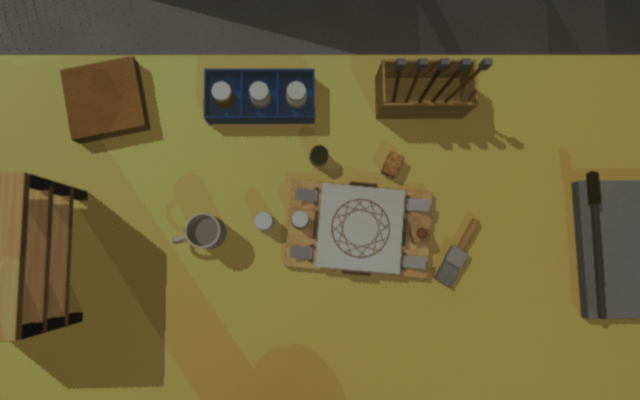

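View pics/scene0.png

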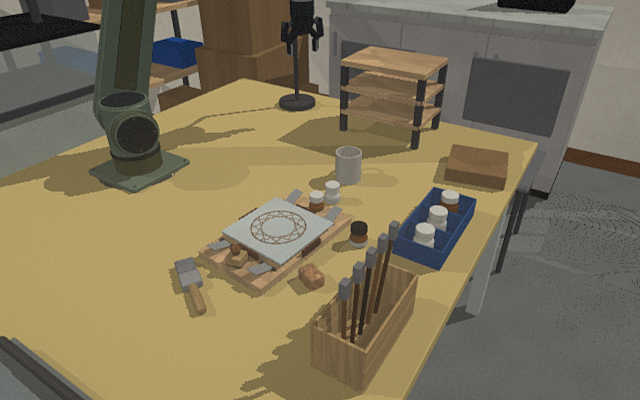

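The top view shows the plate with corners at about (322,184), (405,187), (402,273) and (316,269). The leaves are at (306,195) far left, (301,253) near left, (418,205) far right and (414,262) near right. In the scene view the plate centre is at about (278,228). Next I'll measure the plate and leaves.

```bash
python3 - <<'E'
from h import *
for n,cent in(("top",(360,228)),("scene",(278,228))):
    z=np.load(n+"0.npz"); p,W=z["p"],z["W"]
    print(n,"centre px",W[cent[1],cent[0]])
    c=W[cent[1],cent[0],:2] if n=="top" else c0
    c0=c
    near=np.linalg.norm(W[...,:2]-c,axis=-1)<.2
    m=near&(W[...,2]>.030)&(W[...,2]<.046)&(p.min(-1)>(100 if n=="top" else 100))
    m=cv2.morphologyEx(m.astype(np.uint8),cv2.MORPH_CLOSE,np.ones((9,9)))
    k,l,st,_=cv2.connectedComponentsWithStats(m); i=1+st[1:,4].argmax()
    q=(l==i); q=cv2.morphologyEx(q.astype(np.uint8),cv2.MORPH_OPEN,np.ones((15,15)))>0
    q&=(W[...,2]>.03)&(W[...,2]<.046)
    r=cv2.minAreaRect(W[q][:,:2].astype(np.float32)); print("plate",r,"z",np.median(W[q][:,2]),cv2.boxPoints(r))
    if n=="top":
        a=np.radians(r[2]); a=(a+np.pi/4)%(np.pi/2)-np.pi/4
        C=np.array(r[0]); ex=np.array([np.cos(a),np.sin(a)]); ey=np.array([-ex[1],ex[0]]); print("yaw",a)
        np.savez("jig.npz",C=C,a=a)
        # map sanity: rectified jig-frame image
    L=(W[...,:2]-C)@np.stack([ex,ey],1)
    # leaf: gray pixels outside plate
    for nm,sx,sy in(("NL",-1,1),("NR",-1,-1),("FL",1,1),("FR",1,-1)):
        g=(p.max(-1).astype(int)-p.min(-1)<40)&(L[...,0]*sx>.03)&(L[...,0]*sx<.1)&(L[...,1]*sy>.097)&(L[...,1]*sy<.16)&(W[...,2]>.015)
        if g.sum(): print(nm,g.sum(),"local mean",L[g].mean(0),"min",L[g].min(0),"max",L[g].max(0),"z",W[g][:,2].min(),W[g][:,2].max())
z=np.load("top0.npz");W=z["W"];print("table z",[W[v,u].round(4) for u,v in((250,300),(500,150),(360,330))])
p=z["p"][150:300,250:480][:,:,::-1]; cv2.imwrite("pics/topcrop.png",cv2.resize(np.clip(p*1.6,0,255).astype(np.uint8),None,fx=3.4,fy=3.4,interpolation=cv2.INTER_CUBIC))
E
```

```text
top centre px [ 0.54868613 -0.05392287  0.0399178 ]
plate ((0.5498127937316895, -0.05464703589677811), (0.17928636074066162, 0.17913390696048737), 84.17205047607422) z 0.03743520332006589 [[ 0.45160627 -0.13473211]
 [ 0.62981427 -0.15292165]
 [ 0.6480193   0.02543804]
 [ 0.46981132  0.04362758]]
yaw -0.10171690783254084
NL 566 local mean [-0.06738609  0.12035813] min [-0.08020804  0.09710135] max [-0.04582632  0.1447995 ] z 0.015976368958363407 1.0482909024314315
NR 335 local mean [-0.06277822 -0.12048667] min [-0.08205641 -0.15133623] max [-0.04329112 -0.09709698] z 0.017128062892306284 0.042968174940764214
FL 287 local mean [0.0610792  0.11994102] min [0.04298436 0.09708674] max [0.07804039 0.14559655] z 0.01570368464922245 0.043938637508437406
FR 320 local mean [ 0.06093921 -0.12012016] min [ 0.04170229 -0.14774381] max [ 0.0813846  -0.09701955] z 0.015989188028880275 0.042987159929021246
scene centre px [ 0.5539728  -0.05737723  0.03614024]
plate ((0.5515583753585815, -0.03688591718673706), (0.2170630842447281, 0.18901146948337555), 83.56333923339844) z 0.03703848719900105 [[ 0.44548145 -0.13413878]
 [ 0.63330144 -0.15532786]
 [ 0.65763533  0.06036694]
 [ 0.4698153   0.08155602]]
NL 141 local mean [-0.06063439  0.12418155] min [-0.08974159  0.10261095] max [-0.04307386  0.14748362] z 0.017112440912662397 0.04099324203885213
NR 168 local mean [-0.05991302 -0.1195463 ] min [-0.0888903  -0.14490882] max [-0.04356188 -0.09703907] z 0.017288521021758485 0.041199718179823486
FL 160 local mean [0.0634775  0.12395987] min [0.03341579 0.10131778] max [0.0833623  0.14563695] z 0.016378752814020903 0.04084866198793513
FR 224 local mean [ 0.06184368 -0.11816404] min [ 0.03045271 -0.15425053] max [ 0.08400827 -0.09701325] z 0.016378347349210398 0.04188187353596318
table z [array([0.3986, 0.1833, 0.0028]), array([ 0.7249, -0.3839, -0.0016]), array([ 0.3302, -0.0536, -0.0016])]
```

View pics/topcrop.png

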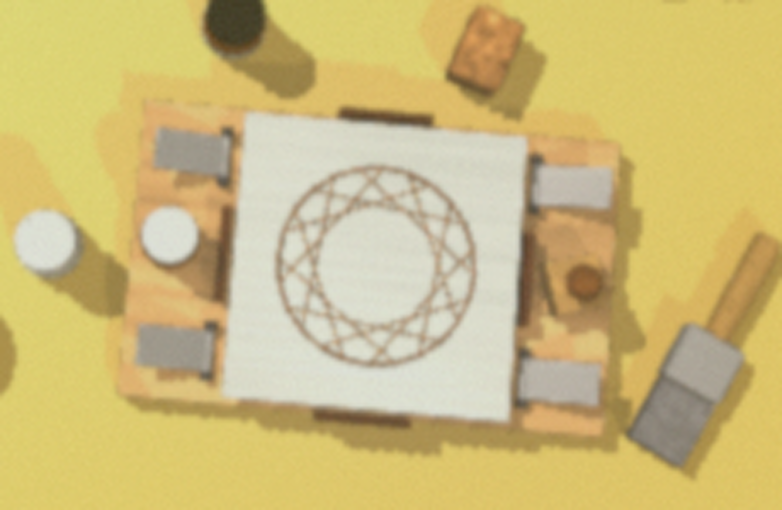

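The crop confirms the layout, and the plate measures 179 x 179 mm at a height of 37.4 mm with yaw -0.10. The leaves sit at local (±62, ±122) mm and the jar and stamp stand clear between them. I'll press the corners next.

```bash
cat >> h.py <<'E'
j=np.load("jig.npz"); C,a=j["C"],float(j["a"])
phi=np.pi/4+a/2; DOWN=np.pi*np.array([np.cos(phi),np.sin(phi),0])
def wp(x,y,z): return np.array([C[0]+x*np.cos(a)-y*np.sin(a),C[1]+x*np.sin(a)+y*np.cos(a),z])
def st(): s=monitor.read_state(); return round(float(s["time_s"]),2),np.round(s["eef_pos"],4),np.round(s["wrist_force"],2)
E
python3 - <<'E'
from h import *
bot.grip(0.0)
for nm,sx,sy in(("NL",-1,1),("FL",1,1),("FR",1,-1),("NR",-1,-1)):
    x,y=.072*sx,.072*sy
    if nm=="NL": bot.goto(wp(x,y,.12),DOWN); print(st(), monitor.read_state()["qpos"].round(2))
    else: bot.move_l(wp(x,y,.055),v=.12)
    if nm=="NL": bot.move_l(wp(x,y,.055),v=.08)
    hit=bot.move_l(wp(x,y,.030),v=.012,f_stop=5); r=st(); bot.hold(.25); print(nm,hit,r,st())
    bot.move_l(wp(x,y,.055),v=.06)
print(st())
E
```

```text
(2.94, array([0.4858, 0.025 , 0.1202]), array([ 1.16,  0.12, -0.45])) [0.03 0.29 1.93 0.   0.93 0.13]
NL True (5.25, array([0.4855, 0.0243, 0.0381]), array([-1.47,  0.01,  5.05])) (5.5, array([0.4855, 0.0243, 0.038 ]), array([-1.23,  0.36,  4.52]))
FL True (8.63, array([0.6288, 0.0097, 0.0381]), array([-0.19, -0.63,  4.6 ])) (8.88, array([0.6288, 0.0097, 0.0381]), array([0.02, 0.23, 4.8 ]))
FR True (12.22, array([ 0.6144, -0.1336,  0.0351]), array([-0.11, -0.12,  4.31])) (12.47, array([ 0.6144, -0.1336,  0.035 ]), array([ 0.05, -0.26,  5.54]))
NR True (15.66, array([ 0.4709, -0.119 ,  0.038 ]), array([-1.14,  0.37,  4.19])) (15.91, array([ 0.4709, -0.119 ,  0.038 ]), array([0.73, 0.97, 5.43]))
(16.35, array([ 0.4711, -0.119 ,  0.0554]), array([0.18, 0.  , 0.3 ]))
```

The far right corner gives, stopping at 35.1 mm where the other three stop at 38.1. I'll press its leaf.

```bash
python3 - <<'E'
from h import *
bot.move_l(wp(-.072,-.072,.09),v=.1); bot.move_l(wp(.062,-.129,.09),v=.12)
bot.move_l(wp(.062,-.129,.05),v=.08)
hit=bot.move_l(wp(.062,-.129,.0235),v=.012,f_stop=20); print(hit,st()); bot.hold(.3); print(st())
bot.move_l(wp(.062,-.129,.10),v=.08); print(st())
bot.move_l(wp(-.12,-.13,.2),v=.2)
p,d,W=cloud("top"); np.savez("top1.npz",p=p,d=d,W=W)
q=np.clip(p[150:300,250:480][:,:,::-1]*1.6,0,255).astype(np.uint8); cv2.imwrite("pics/top1.png",cv2.resize(q,None,fx=3.4,fy=3.4)); print(st())
p,d,W=cloud("scene"); cv2.imwrite("pics/scene1.png",cv2.resize(p[180:300,180:370][:,:,::-1],None,fx=4,fy=4,interpolation=cv2.INTER_CUBIC))
E
```

```text
False (21.23, array([ 0.599 , -0.1902,  0.0245]), array([-1.77, -3.59,  7.31]))
(21.52, array([ 0.599 , -0.1902,  0.0245]), array([-1.51, -4.17,  7.41]))
(22.63, array([ 0.598 , -0.1891,  0.0994]), array([ 0.51,  0.15, -0.26]))
(23.88, array([ 0.4178, -0.1718,  0.1994]), array([ 0.13,  1.03, -0.7 ]))
```

View pics/scene1.png

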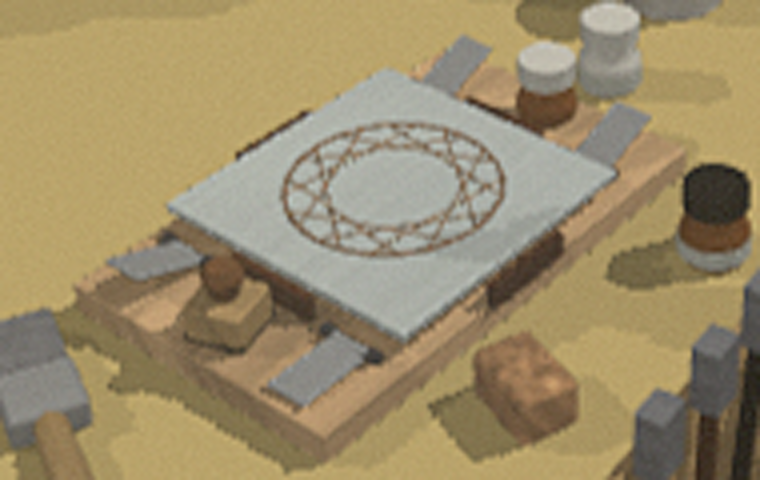

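The crop shows the far right leaf at about (320,370) lying flat. The near right leaf at (155,260) and the two left leaves are still up, and the stamp and jars have not moved. I'll press the leaf once more to confirm it is fully flat, then test the corner.

```bash
python3 - <<'E'
from h import *
bot.move_l(wp(.062,-.129,.10),v=.15); bot.move_l(wp(.062,-.129,.035),v=.08)
print(bot.move_l(wp(.062,-.129,.026),v=.012,f_stop=3),st())
print(bot.move_l(wp(.062,-.129,.021),v=.01,f_stop=15),st()); bot.hold(.2)
bot.move_l(wp(.062,-.129,.09),v=.08); bot.move_l(wp(.072,-.072,.055),v=.08)
print("corner",bot.move_l(wp(.072,-.072,.033),v=.012,f_stop=4),st())
bot.move_l(wp(.072,-.072,.10),v=.08); bot.move_l(wp(-.12,-.1,.2),v=.2); bot.hold(.5)
p,d,W=cloud("top"); L=(W[...,:2]-C)@np.array([[np.cos(a),-np.sin(a)],[np.sin(a),np.cos(a)]])
m=(abs(L)<.08).all(-1); A=np.c_[L[m],np.ones(m.sum())]; print("tilt",np.linalg.lstsq(A,W[m][:,2],rcond=None)[0])
cv2.imwrite("pics/top2.png",cv2.resize(np.clip(p[150:300,250:480][:,:,::-1]*1.6,0,255).astype(np.uint8),None,fx=3.4,fy=3.4)); print(st())
W0=np.load("top0.npz")["W"]; W0m=W0[m]; A0=np.c_[((W0m[:,:2]-C)@np.array([[np.cos(a),-np.sin(a)],[np.sin(a),np.cos(a)]])),np.ones(m.sum())]
print("tilt0",np.linalg.lstsq(A0,W0m[:,2],rcond=None)[0])
E
```

```text
False (27.32, array([ 0.5985, -0.1893,  0.026 ]), array([ 0.09,  0.37, -0.29]))
True (27.7, array([ 0.5986, -0.1894,  0.0246]), array([-0.19, -0.64,  4.92]))
corner True (31.18, array([ 0.6141, -0.1336,  0.0379]), array([0.55, 0.82, 4.53]))
tilt [-0.94735153 -0.76193024  0.06458904]
(33.9, array([ 0.4203, -0.1419,  0.1999]), array([-0.21, -0.04, -0.55]))
tilt0 [-0.1640273   0.21981315  0.0421041 ]
```

View pics/top2.png

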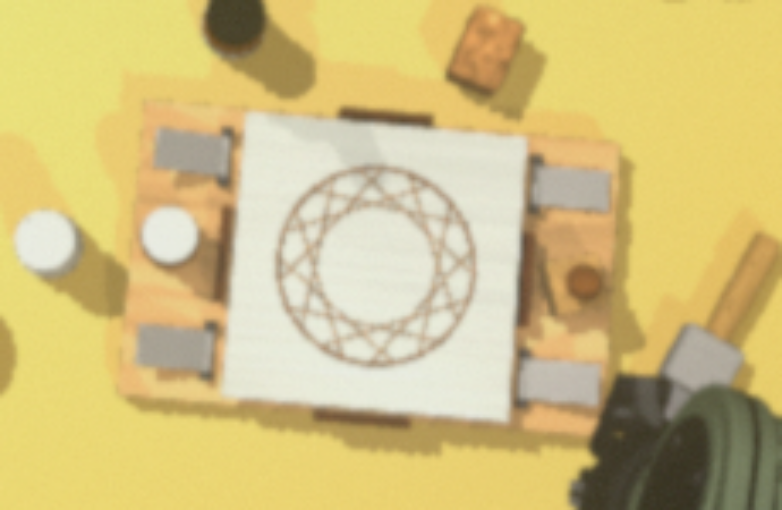

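The picture shows the plate and bystanders where they were, with the far right leaf at (572,187) flat. That corner is now firm at 37.9 mm. The tilt fit can't be used because invalid depth readings spoiled it, so the firm corner height is my evidence that the plate is level. Handing in.

```bash
python3 -c "
from bench import close_job
print(close_job())"
```

```text
the job is handed in; nothing more can be done
None
```

The far right corner was the one that rocked (it sank 3 mm under about 5 N); I pressed its leaf flat, the corner now holds firm at 37.9 mm, the other three leaves are still up, nothing else moved in the last picture, and the job is handed in (no verdict was shown).

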